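Re-index the drilling jig's length stop and butt the batten against it

ROBOT

A 7-joint arm with a two-finger parallel gripper is mounted at the origin on the work surface. World frame = base frame: x ahead of the robot, y to its left, z up, the work surface at z = 0. Lengths are in m, angles in rad, forces in N, time in s.
With the tool pointing down it reaches from about 0.425 to 1.025 m from the base axis. Payload 9.4 kg.
Tool frame: the origin (TCP) lies between the finger pads; the fingertips stand 19 mm ahead of it and the grasp point (between the pads) is the TCP; z points along the fingers, x is the direction in which the jaws open and shut, and the axes are right-handed (so a half turn about z gives the same grasp; the last joint's range is limited). The gripper opens to 85 mm and grips with 20 to 120 N. Pads are 22 mm wide; open, the fingers measure 114 mm over their backs; the gripper's body (76 mm by 85 mm) begins 54 mm behind the grasp point. The pads swing forward as they close: fully open they stand 13 mm farther back than shut.
Start: joints at [-1.336, 0.599, -0.003, 1.599, 0.002, 0.943, -0.08], TCP at [0.222, 0.69, 0.25] pointing down, gripper open.
Joint ranges: [-2.57, 2.57], [-0.35, 1.97], [-1.29, 1.29], [0.11, 2.56], [-1.05, 4.19], [0.11, 1.86], [-2.63, 2.63]. Speed limits (rad/s): [2.22, 2.22, 3.01, 3.01, 3.14, 3.14, 3.14].

INTERFACE

Orientations are given as a unit quaternion [w, x, y, z].
In Python, from station import * gives the robot as it stands.
- The arm moves only by the tool carry_out, never from a script. Its argument "motion" is one flat list of numbers, 7 for each row, row after row: the shift along the tool's x, y, z in mm, then the turn, a rotation vector about the tool's x, y, z in rad, then the closure, from 0 (fully open) to 1 (shut). A call has 1 to 20 rows; each row is the pose to reach, as a shift and turn from the pose commanded when the call began, along the tool's axes at that moment; what a row does not reach only later rows make up. A row lasts 1/8 s, in which the tool goes at most 62.5 mm and 10.7 degrees, less where a joint would pass 70% of its speed; a pose out of reach is approached as far as the arm can. A call with a gripper value outside its range is refused whole. The fingers move at their own pace and stop on an object; "newtons" is the grip in N (left out, the last holds). Time passes only in rows, so rows that repeat a pose let the fingers close. It gives the time, the measured TCP pose, the force and the opening at its end, in the units of the state.
- observe(): the state, without advancing time (a new reading comes with each control period).
- get_image(name): name is "scene" or "top" or "wrist"; returns a dict with "image" (480x640x3 uint8, red, green, blue), "K" (3x3 intrinsics, pixels), "k1" (the pictures are not rectified: a ray, as slopes to the right and down, at radius r is drawn at 1 + k1 r^2 times it, then the intrinsics apply), "pose" (4x4, takes a point from camera to world coordinates); the wrist camera has in their place "hand_eye" (4x4, takes a point from camera to tool coordinates, whose origin is the TCP and whose axes are the tool frame's). Camera axes: x right, y down, z forward; pixel columns grow to the right and rows downward; lengths in m; the calibration is good to about 2 mm. A picture is of the moment at which its call begins: read the wrist's pose just before it. There is no depth.
- finish_job(): hands the job in, once; it reports no verdict.
Trained networks look in a picture, given as the dict that the camera call returned (one of the last four; its "shot" number tells which), for a name from the list of things; names that differ only in an ending like _2 or _b are one class to them, and where a whole thing is asked for, a point or a joint stands for the part that bears it (a point fixed in the world has none). Each returns a list of dicts, best first, with "confidence" (0 to 1); they miss things now and then, are a little off and sometimes report something else, mostly with a low value. They report only what shows in the picture. A call takes as long as a camera call.
- look_for(target, picture): "box" ([left, top, right, bottom] in pixels, round what is visible of it).
The state is a dict: "clock": time; "q": joint angles; "qd": joint speeds; "effort": joint torques, N m; "position": TCP position; "tcp_rot": TCP orientation; "wrist_force": force on the tool from outside, world axes, zero at the start; "ft_torque": the same for the moment, N m; "gripper_width": finger opening in m.
Only numpy, scipy, OpenCV 4.12 (cv2) and the standard library are available. Lean on these libraries where they do the work, as an engineer would, in place of code of your own. Each camera call takes 0.05 s, during which the arm holds its last target.

TASK

Set the drilling jig for the red length: pull up the stop carriage's spring plunger knob, slide the carriage along to the hole marked by the red tag and let the pin snap fully home in that hole, without forcing it. Then slide the batten gently along its channel by pushing its free end until its other end butts against the stop; leave everything else on the bench where it is.

Things in the scene. Friction and masses are not known exactly. Their poses are not given: they have to be found in the camera images.
- jig: Drilling jig screwed to the bench: plywood board 200 x 480 x 18 mm with an aluminium fence rail. Origin: centre of the board's underside, on the bench; y runs along the rail, x across it, away from the robot; turned by up to 0.2 rad about the vertical. The rail fills x 0..60, z 18..46 mm. The batten's channel (floor z 18 mm) lies between the rail's face (x 0) and a 10 mm high lip (x -45 mm).
- strip: Steel index strip on the rail, 26 mm wide, 10 mm thick, top at z 56 mm, its middle at x 20 mm of the jig; origin at jig y = 0, on its underside. In it a row of four 11.5 mm through holes along y, neighbours about 40 mm apart: the one that the pin starts in (second from the -y end, no tag) and three with a coloured tag beside them.
- carriage: Green stop carriage, slides along the rail (jig's y) with about 2 N friction plus the pin's drag. Origin on the pin's axis, level with the strip's top (z 56 mm); axes as the jig's. Saddle x -28..+18, y -26..+26 mm, top 18 mm above the origin; on it a 9 mm high barrel, 19 mm across. A stop plate hangs from it into the channel, facing -y. It can travel 12 mm beyond the outermost holes.
- stop_face (a point): Point on the face of the carriage's stop plate that the batten butts against, mid-channel, 30 mm to -y of the pin's axis, 20 mm above the channel's floor.
- knob (a point): Centre of the black plunger knob's head: a round head 27 mm in diameter, 24 mm high, on the pin's axis. With the pin home it stands 102 mm above the bench, its underside 16 mm above the saddle's top and 7 mm above the barrel.
- plunger (a joint): How far the knob is pulled up, m: 0 = pin fully home, 8 mm in its hole; 0.008 = pin's tip on the strip's top (riding between holes); 0.014 = end of travel. A spring pushes it down with about 6 N at 0 and 10 N fully up, so it snaps down by itself when let go.
- pin: The plunger's steel pin, 10 mm in diameter with a tapered foot (7 mm at the tip, 2 mm long), rigid with the knob. Origin at the centre of the tip; with the pin home 8 mm below the strip's top. It fits its holes with 0.75 mm to spare all round.
- tag_red: Red tag, 20 x 18 x 1.5 mm, stuck by hand on the rail's top beside its hole, on the +x side of the strip. Origin: centre of its underside; axes as the jig's. It tells which hole is wanted, not where exactly: the hole's centre lies anywhere up to 5 mm to either side of the tag along the rail, and 28.5 mm to its -x.
- tag_blue: Blue tag, same size, beside another hole (not wanted); same looseness.
- tag_yellow: Yellow tag, same size, beside another hole (not wanted); same looseness.
- batten: Pine batten lying in the channel under the bridge, 42 mm wide (x), 250 mm long (y), 28 mm high, 0.11 to 0.22 kg, loose with 1.5 mm play each side. Origin: centre of its underside.
- butt_end (a point): Centre of the batten's +y end face, the one that is to meet the stop, 14 mm above the channel's floor.
- free_end (a point): Centre of the batten's -y end face, where it is pushed, 14 mm above the channel's floor; it sticks out beyond the bridge and there is clear space behind it.
- pencil: Orange carpenter's pencil, 8 x 150 x 8 mm, lying along the front edge of the jig's board. Bystander.
- offcut: Pine offcut, 42 x 75 x 28 mm, on the bench near the jig. Bystander.
- tape: Yellow tape measure, 72 x 68 x 36 mm, on the bench. Bystander.
- cordless: Red and black cordless drill lying on its side, about 210 x 250 mm, 64 mm high. Bystander.
- square: Combination square lying flat, blue head 95 mm, steel blade 230 mm. Bystander.
- glue: Yellow glue bottle with orange cap, 60 mm in diameter, 170 mm high. Bystander.
- screw_bin: Blue open bin with screws, 165 x 105 x 75 mm. Bystander.
- bridge (a point): Middle of the top of the blue drill bridge, 72 mm above the bench. The bridge (40 mm along y, 118 mm along x) stands over the channel and the rail; the batten slides freely under it.

How it is judged:
By the outcome, as a careful person would: the job done as asked, in the order asked, and still so for the second after the job is handed in, with the robot touching nothing.
It also fails if it takes over 58 s, if anything falls off the work surface, if the arm or the gripper's body presses on something with over 40 N, if the wrist force passes 120 N, or if a joint passes its speed limit or range.

## Working session

There is one attempt and no reset: what is moved stays moved. The work goes in short steps, Python scripts to look and compute and a tool call to move; the robot and the scene stay as the last step left them, time stands still between calls to the robot, and variables do not carry over. Pictures are saved under pics/ and viewed, and the job is handed in when it is done.

Besides the shell and the picture viewer there is one more tool, called after "Call:" as name(argument=value, ...), one argument or row to a line, values as JSON. carry_out: Moves the arm, as the interface text tells. Its arguments: {"type":"object","properties":{"motion":{"type":"array","items":{"type":"number"}},"newtons":{"type":"number"}},"required":["motion"]}

```bash
mkdir -p pics; ls
cat > h.py <<'E'
from station import *
import numpy as np, cv2
from scipy.spatial.transform import Rotation as R
def save(d,name):
    cv2.imwrite('pics/'+name,cv2.cvtColor(d['image'],cv2.COLOR_RGB2BGR))
def tcp(s):
    T=np.eye(4); q=s['tcp_rot']; T[:3,:3]=R.from_quat([q[1],q[2],q[3],q[0]]).as_matrix(); T[:3,3]=s['position']; return T
def campose(d,s=None):
    return np.array(d['pose']) if 'pose' in d else tcp(s)@np.array(d['hand_eye'])
def ray(d,uv,P):
    K=np.array(d['K']); x=np.array([(uv[0]-K[0,2])/K[0,0],(uv[1]-K[1,2])/K[1,1]]); u=x.copy()
    for _ in range(30): u=x/(1+d['k1']*(u@u))
    v=P[:3,:3]@np.array([u[0],u[1],1]); return P[:3,3],v
def atz(d,uv,z,P):
    o,v=ray(d,uv,P); return o+v*(z-o[2])/v[2]
def proj(d,X,P):
    K=np.array(d['K']); c=np.linalg.inv(P)@np.append(X,1); u=c[:2]/c[2]; u=u*(1+d['k1']*(u@u)); return np.array([K[0,0]*u[0]+K[0,2],K[1,1]*u[1]+K[1,2]])
E
python3 - <<'E'
from h import *
s=observe(); print(s)
for n in ['scene','top','wrist']:
    d=get_image(n); save(d,n+'0.png'); print(n,d['K'],d['k1'],d.get('pose',d.get('hand_eye')))
    for t in ['jig','carriage','knob','tag_red','tag_blue','tag_yellow','batten','free_end','bridge']:
        r=look_for(t,d); print(t,[(np.round(x['box']),round(x['confidence'],2)) for x in r[:2]])
E
```

```text
pics
{'clock': 0.0, 'q': array([-1.33569271,  0.60012492, -0.00254751,  1.60011418,  0.0017971 ,
        0.9428888 , -0.0798007 ]), 'qd': array([-1.42401478e-04, -5.96560928e-05,  1.00460701e-03,  1.25406751e-03,
        8.65997994e-04, -1.32048602e-03, -1.68083248e-03]), 'effort': array([ 3.68226283e-04, -7.76439571e+01,  1.56379815e+00, -2.58015454e+01,
        1.21503082e-02,  8.65137612e-03, -2.76308619e-06]), 'position': array([0.22228961, 0.68962916, 0.24942262]), 'tcp_rot': array([ 5.04547301e-04,  8.08306344e-01,  5.88761639e-01, -5.77052808e-04]), 'wrist_force': array([ 0.30146325, -0.45051997,  0.05171504]), 'ft_torque': array([ 0.07178853, -0.01852534, -0.00204808]), 'gripper_width': 0.08545017045914821}
scene [[601.42751077   0.         316.10715196]
 [  0.         601.42751077 246.45046686]
 [  0.           0.           1.        ]] -0.18098345349778525 [[ 0.88775485  0.32457767 -0.32640566  1.13936538]
 [ 0.45999077 -0.65220233  0.60252852 -1.11044647]
 [-0.01731523 -0.68504121 -0.72829851  1.38492997]
 [ 0.          0.          0.          1.        ]]
jig [(array([227
[... 938 characters left out ...]
263., 239., 270., 248.]), 0.55)]
batten [(array([328., 264., 424., 288.]), 0.73)]
free_end [(array([326., 260., 423., 289.]), 0.74)]
bridge [(array([226., 220., 414., 309.]), 0.85)]
wrist [[387.75354143   0.         319.12316882]
 [  0.         387.75354143 240.22622611]
 [  0.           0.           1.        ]] -0.05934523699463368 [[ 9.99999562e-01 -5.29857348e-04 -7.72128529e-04  2.11043793e-04]
 [ 7.14692356e-04  9.64613639e-01  2.63666489e-01 -6.74036608e-02]
 [ 6.05100083e-04 -2.63666925e-01  9.64613594e-01 -1.22093762e-01]
 [ 0.00000000e+00  0.00000000e+00  0.00000000e+00  1.00000000e+00]]
jig []
carriage []
knob []
tag_red []
tag_blue []
tag_yellow []
batten []
free_end []
bridge []
```

View pics/top0.png

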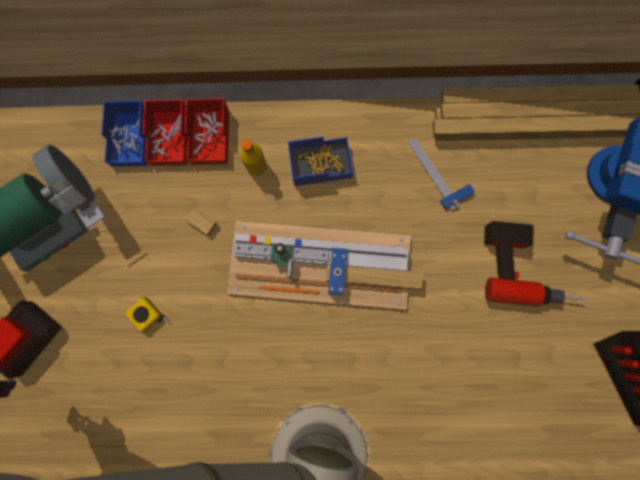

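View pics/scene0.png

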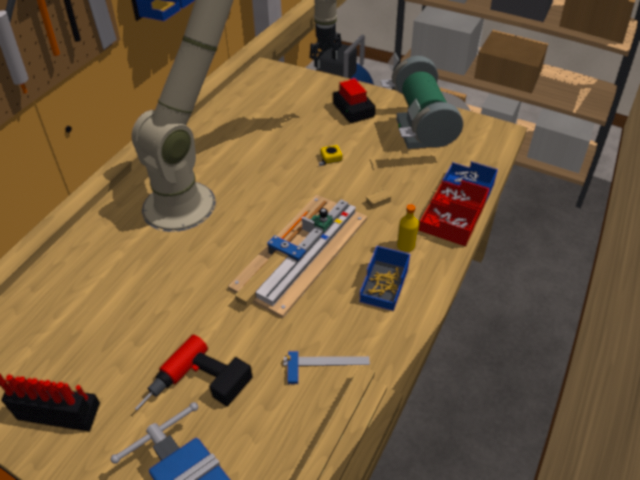

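Run:
```python
from h import *
d=get_image('top'); P=campose(d)
im=cv2.resize(d['image'][210:325,215:435],None,fx=3.6,fy=3.6,interpolation=cv2.INTER_CUBIC)
cv2.imwrite('pics/topzoom.png',im[:,:,::-1])
for n,uv,z in [('knob',(279,248),.102),('red',(251.5,240.5),.0475),('yel',(266.5,243),.0475),('blue',(298,243),.0475),('cTL',(236,222),.018),('cTR',(411,236),.018),('cBL',(229,295),.018),('cBR',(406,309),.018),('free',(424,282),.046),('bridge',(339,270),.072)]:
    print(n,atz(d,uv,z,P).round(4))
print(tcp(observe()).round(3))
```

```text
knob [0.516  0.0915 0.102 ]
red [0.5465 0.1702 0.0475]
yel [0.5391 0.1303 0.0475]
blue [0.5375 0.0469 0.0475]
cTL [0.6042 0.2181 0.018 ]
cTR [ 0.5562 -0.2566  0.018 ]
cBL [0.4058 0.2334 0.018 ]
cBR [ 0.3615 -0.2338  0.018 ]
free [ 0.429  -0.2792  0.046 ]
bridge [ 0.4611 -0.0591  0.072 ]
[[ 0.307  0.952  0.     0.222]
 [ 0.952 -0.307 -0.     0.69 ]
 [-0.     0.    -1.     0.25 ]
 [ 0.     0.     0.     1.   ]]
```

View pics/topzoom.png

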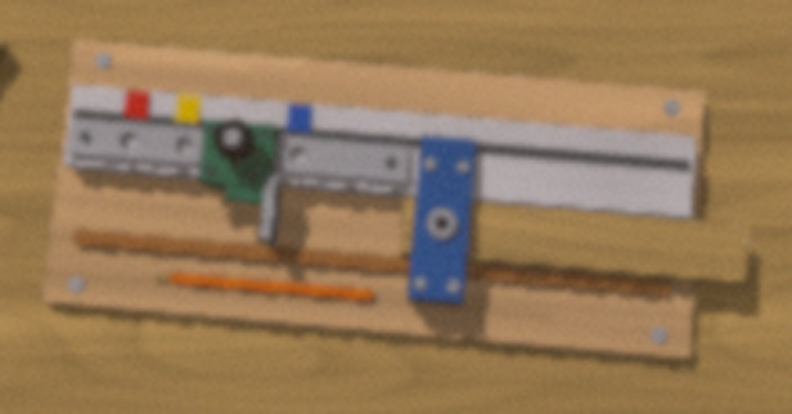

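Call:
carry_out(
  motion=[-434, 448, 40, 0, 0, -0.213, 0, -434, 448, 40, 0, 0, -0.213, 0, -434, 448, 40, 0, 0, -0.213, 0, -434, 448, 40, 0, 0, -0.213, 0, -434, 448, 40, 0, 0, -0.213, 0, -434, 448, 40, 0, 0, -0.213, 0, -434, 448, 40, 0, 0, -0.213, 0, -434, 448, 40, 0, 0, -0.213, 0, -434, 448, 40, 0, 0, -0.213, 0, -434, 448, 40, 0, 0, -0.213, 0, -434, 448, 40, 0, 0, -0.213, 0, -434, 448, 40, 0, 0, -0.213, 0, -434, 448, 40, 0, 0, -0.213, 0, -434, 448, 40, 0, 0, -0.213, 0, -434, 448, 40, 0, 0, -0.213, 0],
)

```text
clock: 3.42
position: [0.5154, 0.1404, 0.2104]
tcp_rot: [0.0, 0.741, 0.672, 0.0]
wrist_force: [-0.4, -0.3, 0.4]
gripper_width: 0.0852
```

Run:
```python
from h import *
s=observe(); d=get_image('wrist'); save(d,'w1.png'); print(s['clock'],s['position'],s['q'].round(2)); print(tcp(s).round(3))
P=campose(d,s)
for t,z in [('knob',.114),('carriage',.074),('tag_red',.0475),('tag_yellow',.0475),('tag_blue',.0475),('strip',.056)]:
    r=look_for(t,d); 
    for x in r[:2]:
        b=x['box']; print(t,np.round(b,1),round(x['confidence'],2),atz(d,((b[0]+b[2])/2,(b[1]+b[3])/2),z,P).round(4))
```

```text
3.425 [0.51539952 0.14042159 0.21037023] [-0.33  0.43 -0.06  2.07  0.04  0.64  1.06]
[[ 0.097  0.995  0.     0.515]
 [ 0.995 -0.097  0.     0.14 ]
 [ 0.     0.    -1.     0.21 ]
 [ 0.     0.     0.     1.   ]]
knob [211.1 226.4 268.6 278.1] 0.8 [0.5106 0.0941 0.114 ]
tag_red [349.9 253.7 372.4 278.7] 0.79 [0.5499 0.17   0.0475]
tag_yellow [300.5 254.7 319.7 278.5] 0.59 [0.5463 0.1305 0.0475]
tag_blue [195.7 253.8 216.2 279.4] 0.79 [0.5385 0.0495 0.0475]
strip [ 88.3 215.4 420.9 251.8] 0.88 [0.5139 0.093  0.056 ]
strip [1.000e-01 6.560e+01 4.344e+02 3.128e+02] 0.72 [0.4787 0.0708 0.056 ]
```

View pics/w1.png

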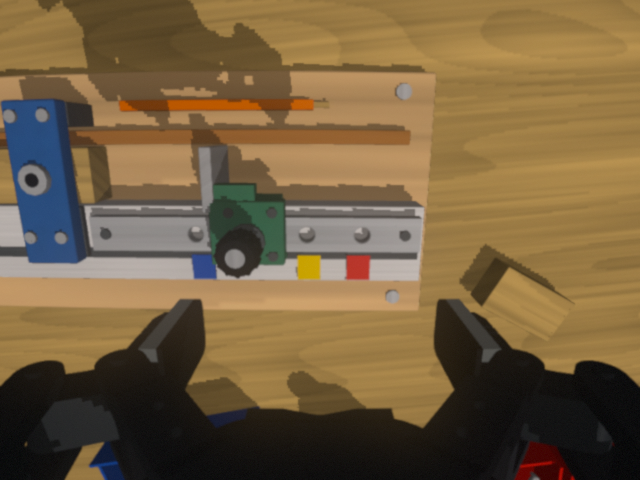

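```bash
cat > w.py <<'E'
from h import *
E
python3 - <<'E'
from h import *
s=observe(); d=get_image('wrist'); P=campose(d,s); np.savez('w1.npz',P=P)
im=cv2.resize(d['image'][195:295,185:385],None,fx=4,fy=4,interpolation=cv2.INTER_CUBIC)
cv2.imwrite('pics/w1z.png',im[:,:,::-1])
jx=np.array([.995,-.0973]); jy=np.array([.0973,.995])
for n,uv,z in [('Hblue',(196,233),.056),('Hyel',(307,233),.056),('Hred',(361.5,234),.056),('knobtop',(236,258),.114),('edgeTR',(434,73),.018),('edgeBR',(418,309),.018),('railR1',(424,206),.046),('railR2',(416,281),.046),('railL',(0,308),.018),]:
    X=atz(d,uv,z,P); print(n,X.round(4),'tool-ish y',(X[:2]@jy).round(4),'x',(X[:2]@jx).round(4))
E
```

```text
Hblue [0.5093 0.0488 0.056 ] tool-ish y 0.0981 x 0.502
Hyel [0.5175 0.1305 0.056 ] tool-ish y 0.1802 x 0.5022
Hred [0.5222 0.1704 0.056 ] tool-ish y 0.2203 x 0.503
knobtop [0.5141 0.0903 0.114 ] tool-ish y 0.1399 x 0.5027
edgeTR [0.4112 0.2382 0.018 ] tool-ish y 0.277 x 0.386
edgeBR [0.6059 0.2189 0.018 ] tool-ish y 0.2768 x 0.5816
railR1 [0.5079 0.2196 0.046 ] tool-ish y 0.2679 x 0.484
railR2 [0.5675 0.2116 0.046 ] tool-ish y 0.2657 x 0.5441
railL [ 0.5697 -0.1635  0.018 ] tool-ish y -0.1072 x 0.5828
```

View pics/w1z.png

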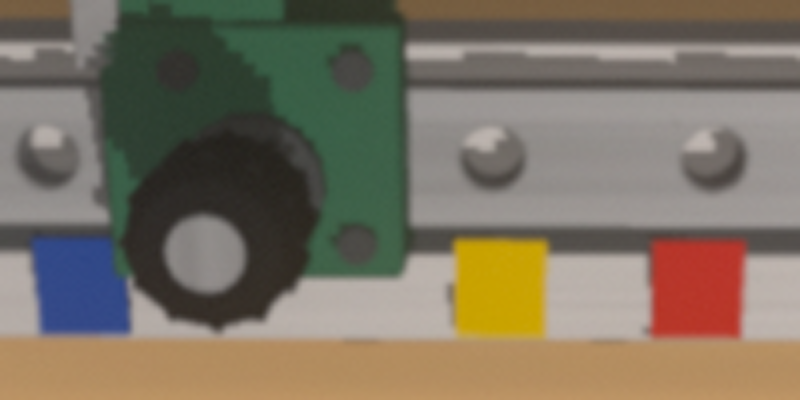

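Call:
carry_out(
  motion=[-50, 3.5, 50, 0, 0, 0, 0, -50, 3.5, 85, 0, 0, 0, 0, -50, 3.5, 107, 0, 0, 0, 0.3, -50, 3.5, 107, 0, 0, 0, 0.5, -50, 3.5, 107, 0, 0, 0, 0.58, -50, 3.5, 107, 0, 0, 0, 0.58, -50, 3.5, 107, 0, 0, 0, 0.58],
  newtons=20,
)

```text
clock: 4.7
position: [0.5146, 0.0896, 0.1042]
tcp_rot: [0.0, 0.741, 0.671, 0.001]
wrist_force: [-0.7, 0.1, 0.4]
gripper_width: 0.0357
```

Run:
```python
from h import *
s=observe(); d=get_image('wrist'); save(d,'w2.png'); print(s['clock'],s['position'],s['wrist_force'],s['gripper_width'])
```

```text
4.7 [0.51462728 0.08960209 0.10416041] [-0.66727668  0.05175159  0.36739925] 0.03573036972673095
```

View pics/w2.png

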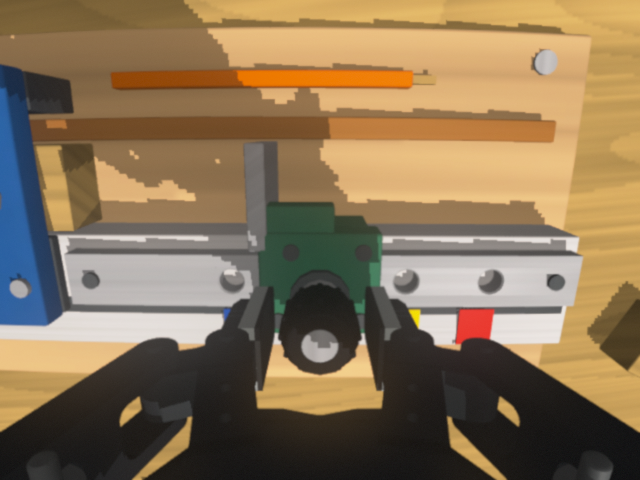

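Call:
carry_out(
  motion=[0, 0, 0, 0, 0, 0, 0.75, 0, 0, 0, 0, 0, 0, 0.8, 0, 0, 0, 0, 0, 0, 0.8, 0, 0, 0, 0, 0, 0, 0.8],
  newtons=40,
)

```text
clock: 5.25
position: [0.5145, 0.0896, 0.1039]
tcp_rot: [0.0, 0.741, 0.671, 0.0]
wrist_force: [-1.0, -0.7, 6.0]
gripper_width: 0.0259
```

Call:
carry_out(
  motion=[0, 0, -4, 0, 0, 0, 0.8, 0, 0, -8, 0, 0, 0, 0.8, 0, 0, -12, 0, 0, 0, 0.8, 0, 0, -12, 0, 0, 0, 0.8, 0, 0, -12, 0, 0, 0, 0.8],
)

```text
clock: 5.88
position: [0.5144, 0.0895, 0.1153]
tcp_rot: [0.0, 0.741, 0.671, 0.0]
wrist_force: [3.4, 1.8, -9.8]
gripper_width: 0.0259
```

Run:
```python
from h import *
s=observe(); d=get_image('wrist'); save(d,'w3.png'); print(s['clock'],s['position'],s['wrist_force'],s['gripper_width'])
```

```text
5.875 [0.51443127 0.08954043 0.11525442] [ 3.40918962  1.84021019 -9.80587488] 0.0259452741322792
```

View pics/w3.png

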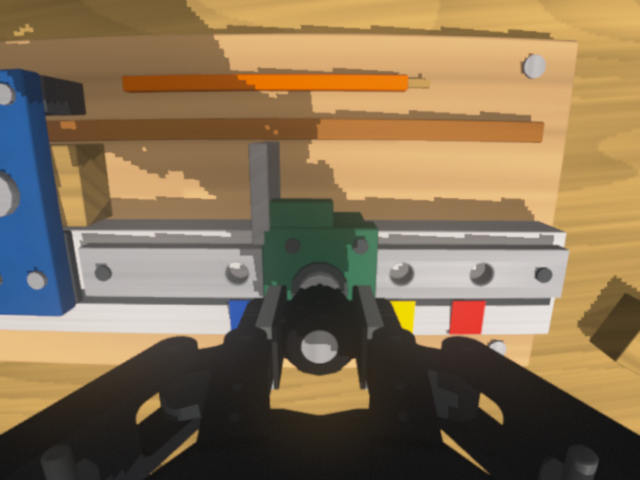

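Run:
```python
from h import *
s=observe(); d=get_image('wrist'); P=campose(d,s); T=tcp(s)
im=cv2.resize(d['image'][225:345,220:520],None,fx=2.6,fy=2.6,interpolation=cv2.INTER_CUBIC)
cv2.imwrite('pics/w3z.png',im[:,:,::-1])
def show(P,d,L,T):
    for n,uv,z in L:
        X=atz(d,uv,z,P); print(n,X.round(4),'tool mm',((np.linalg.inv(T)@np.append(X,1))[:2]*1000).round(1))
show(P,d,[('Hb',(237,271.5),.056),('Hy',(401,271.5),.056),('Hr',(482,272),.056),('cap',(319,347),.1255)],T)
print('w1')
show(np.load('w1.npz')['P'],d,[('Hb',(197,233.75),.056),('Hy',(308,234.25),.056),('Hr',(363.25,234.5),.056),('cap',(236.5,258.5),.114)],T)
```

```text
Hb [0.5087 0.0493 0.056 ] tool mm [-40.6  -1.7]
Hy [0.5168 0.1304 0.056 ] tool mm [40.9 -1.7]
Hr [0.5212 0.1712 0.056 ] tool mm [81.9 -1.2]
cap [0.5136 0.0899 0.1255] tool mm [ 0.2 -0.8]
w1
Hb [0.51   0.0494 0.056 ] tool mm [-40.4  -0.5]
Hy [0.5185 0.1312 0.056 ] tool mm [41.8 -0. ]
Hr [0.5227 0.1716 0.056 ] tool mm [82.5  0.2]
cap [0.5144 0.0906 0.114 ] tool mm [ 1.  -0.1]
```

View pics/w3z.png

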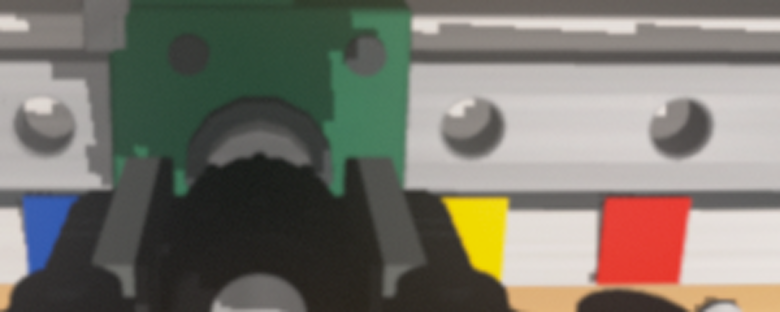

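Call:
carry_out(
  motion=[5, 0, -12, 0, 0, 0, 0.8, 15, 0, -12, 0, 0, 0, 0.8, 25, 0, -12, 0, 0, 0, 0.8, 35, 0, -12, 0, 0, 0, 0.8, 45, 0, -12, 0, 0, 0, 0.8, 55, 0, -12, 0, 0, 0, 0.8, 65, 0, -12, 0, 0, 0, 0.8, 72, 0, -12, 0, 0, 0, 0.8, 76, 0, -12, 0, 0, 0, 0.8, 76, 0, -12, 0, 0, 0, 0.8],
)

```text
clock: 7.22
position: [0.5202, 0.1641, 0.1256]
tcp_rot: [-0.001, 0.741, 0.671, -0.002]
wrist_force: [4.1, 0.4, -25.6]
gripper_width: 0.0252
```

Run:
```python
from h import *
s=observe(); d=get_image('wrist'); save(d,'w4.png'); print(s['clock'],s['position'],s['wrist_force'],s['gripper_width'])
```

```text
7.225 [0.52021957 0.1641379  0.1255817 ] [  4.13753265   0.40082063 -25.63439807] 0.02522012073176362
```

View pics/w4.png

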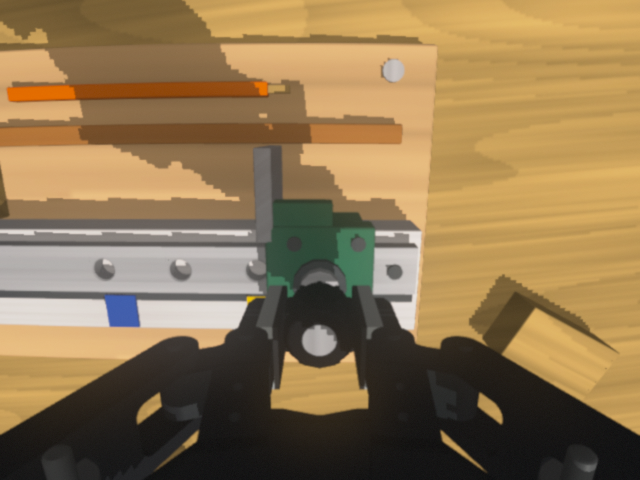

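Call:
carry_out(
  motion=[0, 0, 1.5, 0, 0, 0, 0.8, 0, 0, 3, 0, 0, 0, 0.8, 0, 0, 3, 0, 0, 0, 0.8],
)

```text
clock: 7.65
position: [0.5204, 0.1644, 0.124]
tcp_rot: [-0.0, 0.741, 0.671, -0.001]
wrist_force: [-3.9, -2.6, -11.1]
gripper_width: 0.0257
```

Run:
```python
from h import *
s=observe(); d=get_image('wrist'); save(d,'w5.png'); print(s['clock'],s['position'],s['wrist_force'],s['gripper_width'])
P=campose(d,s)
im=cv2.resize(d['image'][190:370,220:420],None,fx=4,fy=3.3,interpolation=cv2.INTER_CUBIC)
im=cv2.resize(d['image'][200:340,60:440],None,fx=2.1,fy=2.1,interpolation=cv2.INTER_CUBIC)
cv2.imwrite('pics/w5z.png',im[:,:,::-1])
```

```text
7.65 [0.52037008 0.16444444 0.12400301] [ -3.86851712  -2.62737732 -11.1388325 ] 0.02570007740594491
```

View pics/w5z.png

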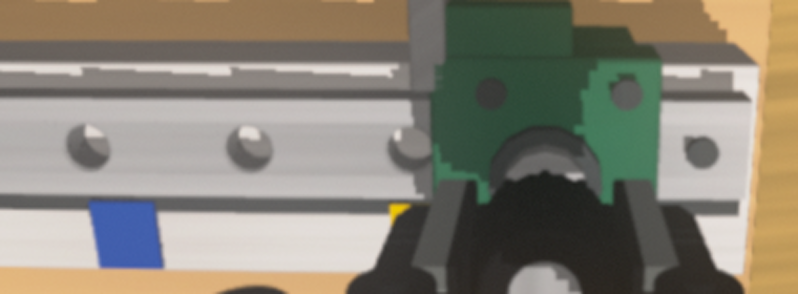

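Run:
```python
from h import *
s=observe(); d=get_image('wrist'); P=campose(d,s); T=tcp(s)
for n,uv,z in [('Hb',(102.4,270),.056),('Hs',(178.6,270.2),.056),('Hy',(255.7,270.2),.056),('cap',(319.5,342),.1275),('scr',(60+702/2.1,272.5),.056)]:
        X=atz(d,uv,z,P); print(n,X.round(4),'tool mm',((np.linalg.inv(T)@np.append(X,1))[:2]*1000).round(1))
print(T.round(4))
```

```text
Hb [0.5099 0.0502 0.056 ] tool mm [-114.8    1. ]
Hs [0.5139 0.0913 0.056 ] tool mm [-73.4   0.9]
Hy [0.5178 0.1318 0.056 ] tool mm [-32.8   0.8]
cap [0.5218 0.1649 0.1275] tool mm [0.4 1.3]
scr [0.5262 0.2035 0.056 ] tool mm [39.4  2.1]
[[ 0.0986  0.9951 -0.0024  0.5204]
 [ 0.9951 -0.0986 -0.001   0.1646]
 [-0.0013 -0.0023 -1.      0.1241]
 [ 0.      0.      0.      1.    ]]
```

Call:
carry_out(
  motion=[3.5, 0, 0, 0, 0, 0, 0.8, 6.7, 0, 0, 0, 0, 0, 0.8, 6.7, 0, 2, 0, 0, 0, 0.8, 6.7, 0, 4, 0, 0, 0, 0.8, 6.7, 0, 4, 0, 0, 0, 0.8],
)

```text
clock: 8.38
position: [0.5212, 0.1721, 0.1202]
tcp_rot: [-0.001, 0.741, 0.672, -0.001]
wrist_force: [-5.2, -0.1, -9.5]
gripper_width: 0.0253
```

Run:
```python
from h import *
s=observe(); d=get_image('wrist'); save(d,'w6.png'); print(s['clock'],s['position'],s['wrist_force'],s['gripper_width'])
im=cv2.resize(d['image'][200:360,30:430],None,fx=2,fy=2,interpolation=cv2.INTER_CUBIC)
cv2.imwrite('pics/w6z.png',im[:,:,::-1])
```

```text
8.375 [0.52122138 0.17212374 0.12019566] [-5.18751563 -0.07935225 -9.45868803] 0.025295791011964094
```

View pics/w6z.png

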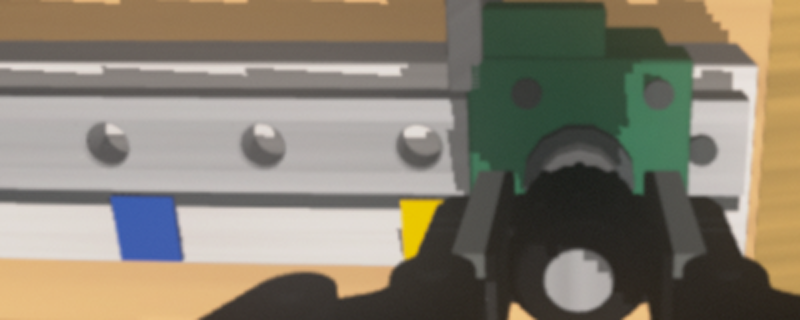

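Run:
```python
from h import *
s=observe(); d=get_image('wrist'); P=campose(d,s); T=tcp(s)
for n,uv,z in [('Hb',(83.75,271.5),.056),('Hs',(161.5,272),.056),('Hy',(239.5,272.5),.056),('cap',(319.5,340),.1235)]:
        X=atz(d,uv,z,P); print(n,X.round(4),'tool mm',((np.linalg.inv(T)@np.append(X,1))[:2]*1000).round(1))
print(T.round(4))
```

```text
Hb [0.5095 0.0499 0.056 ] tool mm [-122.7    0.4]
Hs [0.5137 0.0914 0.056 ] tool mm [-81.    0.5]
Hy [0.5178 0.1317 0.056 ] tool mm [-40.5   0.7]
cap [0.5219 0.1724 0.1235] tool mm [0.4 0.6]
[[ 9.790e-02  9.952e-01 -1.900e-03  5.212e-01]
 [ 9.952e-01 -9.790e-02 -1.000e-04  1.721e-01]
 [-3.000e-04 -1.900e-03 -1.000e+00  1.202e-01]
 [ 0.000e+00  0.000e+00  0.000e+00  1.000e+00]]
```

Call:
carry_out(
  motion=[-0.4, 0, 0, 0, 0, 0, 0.8, -0.4, 0, 0, 0, 0, 0, 0.58, -0.4, 0, 0, 0, 0, 0, 0.58, -0.4, 0, 0, 0, 0, 0, 0.58],
)

```text
clock: 8.98
position: [0.5234, 0.1717, 0.121]
tcp_rot: [0.0, 0.741, 0.671, 0.001]
wrist_force: [-0.1, -0.5, -0.2]
gripper_width: 0.0359
```

Run:
```python
from h import *
s=observe(); d=get_image('wrist'); save(d,'w7.png'); print(s['clock'],s['position'],s['wrist_force'],s['gripper_width'])
```

```text
8.975 [0.52335847 0.17165852 0.12101052] [-0.14599367 -0.45669809 -0.2086719 ] 0.03585644726080415
```

View pics/w7.png

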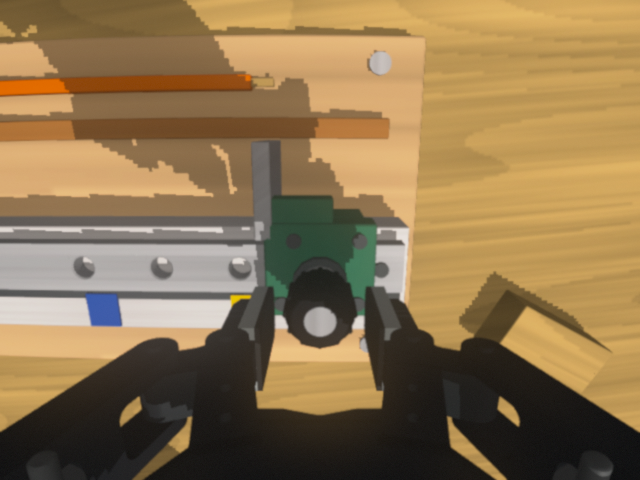

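Run:
```python
from h import *
s=observe(); d=get_image('wrist'); P=campose(d,s); T=tcp(s)
for n,uv,z in [('Hb',(85,267),.056),('Hs',(162.5,267.5),.056),('Hy',(240.5,267.5),.056)]:
    X=atz(d,uv,z,P); print(n,X.round(4),'tool mm',((np.linalg.inv(T)@np.append(X,1))[:2]*1000).round(1))
for z in (.114,.118,.122,.126):
    for xy in [(.5225,.172)]:
        c=proj(d,[xy[0],xy[1],z],P); e=proj(d,np.array([xy[0],xy[1],z])+.0135*T[:3,0],P); print(z,c.round(1),'radius',(e-c)[0].round(1))
im=cv2.resize(d['image'][180:360,230:410],None,fx=3.3,fy=3.3,interpolation=cv2.INTER_CUBIC)
cv2.imwrite('pics/w7z.png',im[:,:,::-1])
```

```text
Hb [0.5093 0.0505 0.056 ] tool mm [-121.9   -1.9]
Hs [0.5135 0.0918 0.056 ] tool mm [-80.4  -1.8]
Hy [0.5174 0.132  0.056 ] tool mm [-40.   -1.9]
0.114 [319.4 322.9] radius 36.8
0.118 [319.4 328.2] radius 37.8
0.122 [319.4 333.7] radius 38.8
0.126 [319.4 339.6] radius 40.0
```

View pics/w7z.png

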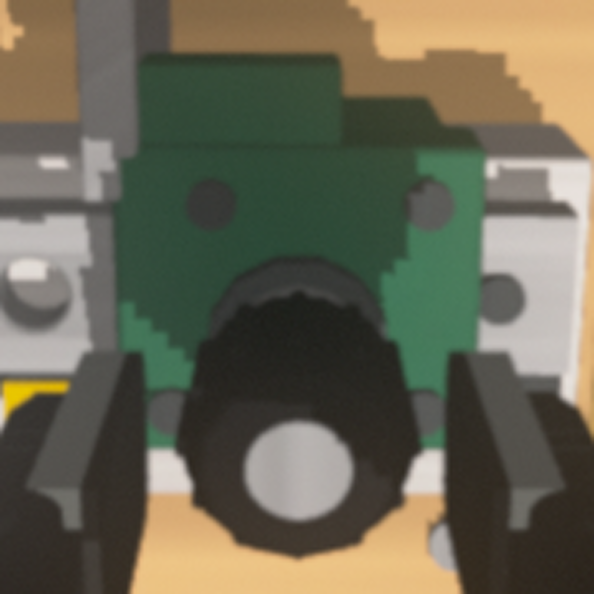

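Call:
carry_out(
  motion=[0, 0, 0, 0, 0, 0, 0.2, 0, 0, -30, 0, 0, 0, 0, -20, 0, -80, 0, 0, 0, 0, -50, -15, -90, 0, 0, 0, 0.5, -50, -15, -90, 0, 0, 0, 1, -50, -15, -90, 0, 0, 0, 1],
)

```text
clock: 9.82
position: [0.5028, 0.1235, 0.2103]
tcp_rot: [0.0, 0.741, 0.671, 0.0]
wrist_force: [-0.2, 0.3, 0.1]
gripper_width: 0.0322
```

Run:
```python
from h import *
s=observe(); d=get_image('wrist'); save(d,'w8.png'); print(s['clock'],s['position'],s['wrist_force'],s['gripper_width'])
P=campose(d,s); np.savez('w8.npz',P=P)
for t in ['knob','carriage','batten','butt_end','free_end']:
    r=look_for(t,d); print(t,[(np.round(x['box']),round(x['confidence'],2)) for x in r[:2]])
```

```text
9.825 [0.50280573 0.12347111 0.21029239] [-0.21998567  0.33445331  0.09519202] 0.0321611841589232
knob [(array([374., 245., 425., 296.]), 0.83)]
carriage [(array([347., 159., 428., 296.]), 0.72)]
batten [(array([  0., 160., 134., 218.]), 0.96)]
butt_end [(array([  0., 162., 134., 222.]), 0.79), (array([374., 245., 421., 292.]), 0.19)]
free_end [(array([  0., 158., 135., 216.]), 0.63)]
```

View pics/w8.png

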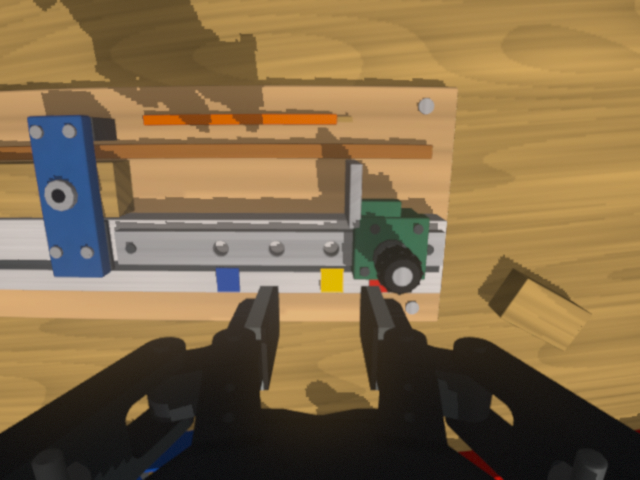

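Run:
```python
from h import *
s=observe(); d=get_image('wrist'); P=np.load('w8.npz')['P']
im=cv2.resize(d['image'][190:300,200:440],None,fx=3.3,fy=3.3,interpolation=cv2.INTER_CUBIC)
cv2.imwrite('pics/w8z.png',im[:,:,::-1])
H=[atz(d,uv,.056,P) for uv in [(221,247),(276.5,247.5),(331,248)]]
print(np.round(H,4))
u=(H[2]-H[0])/np.linalg.norm(H[2]-H[0]); u=np.array([.0985,.995,0]); pin=H[2]+u*.0407
print(pin)
for z in (.114,.117,.120,.122): print(z,proj(d,[pin[0],pin[1],z],P).round(1))
```

```text
[[0.509  0.0496 0.056 ]
 [0.5135 0.0908 0.056 ]
 [0.5179 0.1311 0.056 ]]
[0.52187438 0.17155503 0.056     ]
0.114 [401.5 275.3]
0.117 [402.6 277.1]
0.12 [403.6 278.9]
0.122 [404.3 280.1]
```

View pics/w8z.png

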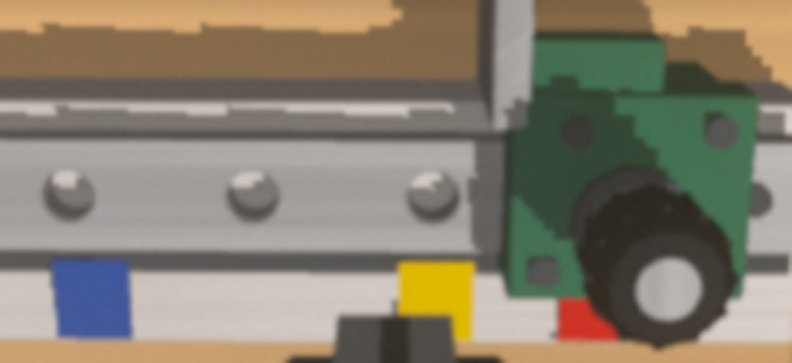

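Call:
carry_out(
  motion=[50, 5.5, 0, 0, 0, 0, 1, 99.5, 11, 0, 0, 0, 0, 1, 99.5, 11, 0, 0, 0, 0, 1, 99.5, 11, 0, 0, 0, 0, 1],
)

```text
clock: 10.68
position: [0.5229, 0.2207, 0.2099]
tcp_rot: [0.0, 0.741, 0.672, -0.001]
wrist_force: [0.7, 0.3, 0.2]
gripper_width: -0.0001
```

Run:
```python
from h import *
s=observe(); d=get_image('wrist'); save(d,'w9.png'); print(s['clock'],s['position'],s['tcp_rot'],s['wrist_force'],s['gripper_width'])
a=cv2.imread('pics/w1.png')[180:300,170:320]; b=cv2.imread('pics/w9.png')[180:300,170:320]
im=np.hstack([cv2.resize(x,None,fx=2.66,fy=2.66*1.5,interpolation=cv2.INTER_CUBIC) for x in (a,b)])
cv2.imwrite('pics/cmp.png',im)
def cap(f):
    im=cv2.imread(f); x0,y0=215,240; g=im[y0:y0+40,x0:x0+45].astype(int); m=(g.min(2)>110)&(g.max(2)-g.min(2)<25)
    n,l,st,c=cv2.connectedComponentsWithStats(m.astype(np.uint8)); 
    for i in range(1,n):
        if st[i,4]>60: print(f,st[i],c[i]+[x0,y0])
cap('pics/w1.png'); cap('pics/w9.png')
```

```text
10.675 [0.52291586 0.2207349  0.20986262] [ 4.31469699e-05  7.40958745e-01  6.71550298e-01 -5.78344500e-04] [0.68117037 0.31314149 0.17315342] -6.714536799984375e-05
pics/w1.png [ 10  10  19  18 271] [234.37269373 258.44649446]
pics/w1.png [  0  25  45  15 253] [238.28853755 274.37944664]
pics/w9.png [ 13  11  20  19 295] [237.75254237 260.17966102]
pics/w9.png [  4  26  21  14 103] [225.46601942 275.52427184]
```

View pics/cmp.png

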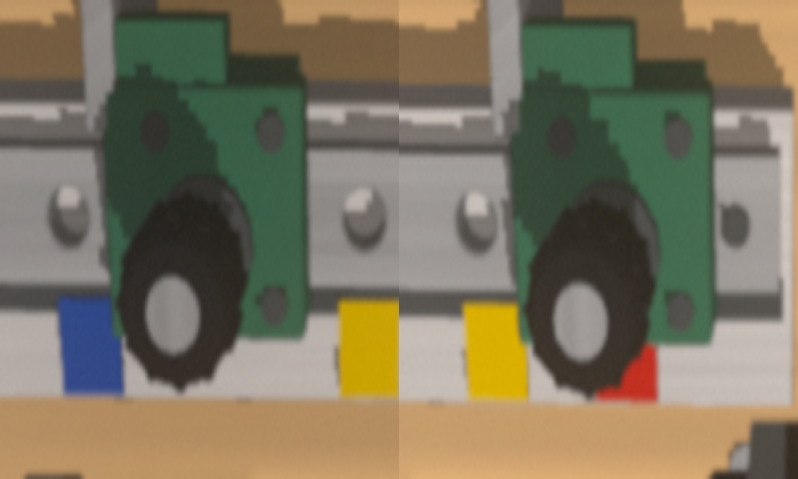

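Call:
carry_out(
  motion=[-499, -54, 0, 0, 0, 0, 1, -499, -54, 0, 0, 0, 0, 1, -499, -54, 0, 0, 0, 0, 1, -499, -54, 0, 0, 0, 0, 1, -499, -54, 0, 0, 0, 0, 1, -499, -54, 0, 0, 0, 0, 1, -499, -54, 0, 0, 0, 0, 1, -499, -54, 0, 0, 0, 0, 1, -499, -54, 0, 0, 0, 0, 1, -499, -54, 0, 0, 0, 0, 1, -499, -54, 0, 0, 0, 0, 1],
)

```text
clock: 12.1
position: [0.4204, -0.269, 0.2103]
tcp_rot: [-0.0, 0.741, 0.672, 0.0]
wrist_force: [0.6, 0.2, -0.3]
gripper_width: -0.0
```

Run:
```python
from h import *
s=observe(); d=get_image('wrist'); save(d,'w10.png'); print(s['clock'],s['position'],s['tcp_rot'],s['wrist_force'],s['gripper_width'],s['q'].round(2))
P=campose(d,s); np.savez('w10.npz',P=P)
for t in ['batten','bridge','free_end']:
    r=look_for(t,d); print(t,[(np.round(x['box']),round(x['confidence'],2)) for x in r[:2]])
```

```text
12.1 [ 0.42043276 -0.26901038  0.21033738] [-1.76321750e-04  7.40581796e-01  6.71966183e-01  1.46256127e-04] [ 0.59443125  0.22425218 -0.34833172] -3.799298107271673e-05 [ 0.48  0.39 -0.04  2.15  0.02  0.6   1.9 ]
batten [(array([313., 208., 579., 270.]), 0.67)]
bridge [(array([347., 141., 638., 365.]), 0.77), (array([313., 210., 580., 270.]), 0.55)]
free_end [(array([310., 210., 580., 270.]), 0.73)]
```

View pics/w10.png

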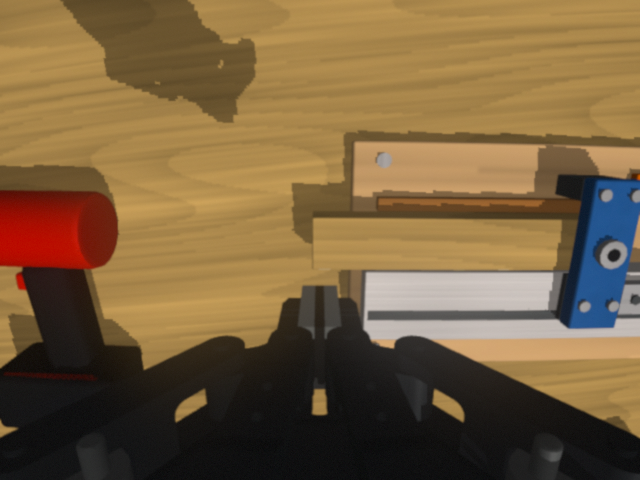

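Run:
```python
from h import *
d=get_image('wrist'); s=observe(); P=np.load('w10.npz')['P']; T=tcp(s)
for n,uv,z in [('f1',(312.5,213),.046),('f2',(312.5,269),.046),('b1',(575,217),.046),('b2',(563,270),.046),('bridgeTL',(587,180),.072),('bridgeBL',(567,327),.072)]:
    X=atz(d,uv,z,P); print(n,X.round(4),'tool mm',((np.linalg.inv(T)@np.append(X,1))[:2]*1000).round(1))
```

```text
f1 [ 0.4097 -0.2727  0.046 ] tool mm [ -4.4 -10.6]
f2 [ 0.454  -0.2773  0.046 ] tool mm [-4.6 33.9]
b1 [ 0.4321 -0.0709  0.046 ] tool mm [198.7  -7.9]
b2 [ 0.475  -0.0775  0.046 ] tool mm [196.3  35.5]
bridgeTL [ 0.3994 -0.0813  0.072 ] tool mm [185.1 -39.4]
bridgeBL [ 0.5112 -0.0872  0.072 ] tool mm [190.1  72.4]
```

Call:
carry_out(
  motion=[-34, 12, 60, 0, 0, 0, 1, -34, 12, 115, 0, 0, 0, 1, -34, 12, 150, 0, 0, 0, 1, -34, 12, 166, 0, 0, 0, 1, -34, 12, 166, 0, 0, 0, 1, -34, 12, 166, 0, 0, 0, 1],
)

```text
clock: 13.1
position: [0.4296, -0.3056, 0.0456]
tcp_rot: [0.001, 0.741, 0.671, 0.0]
wrist_force: [0.2, -1.0, 1.1]
gripper_width: 0.0001
```

Run:
```python
from h import *
s=observe(); d=get_image('wrist'); save(d,'w11.png'); print(s['clock'],s['position'],s['tcp_rot'],s['wrist_force'],s['q'].round(2))
```

```text
13.1 [ 0.42956137 -0.30555015  0.04557431] [9.19993937e-04 7.41087563e-01 6.71407706e-01 2.64351675e-04] [ 0.17112733 -0.99654448  1.13975042] [ 0.52  0.69 -0.02  2.2   0.05  0.25  1.94]
```

View pics/w11.png

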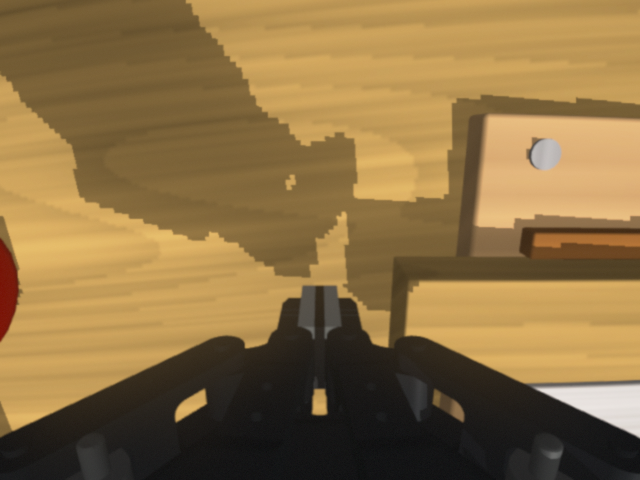

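Run:
```python
import numpy as np
from scipy.optimize import fsolve
D=[(.7246,.2494,.600,1.600),(.5342,.2104,.43,2.07),(.499,.2103,.39,2.15),(.5272,.0456,.69,2.2)]
A=[];b=[]
for r,z,p,q in D:
    A.append([np.sin(p),np.sin(p+q),1,0]);b.append(r);A.append([np.cos(p),np.cos(p+q),0,1]);b.append(z)
x,res,_,_=np.linalg.lstsq(np.array(A),np.array(b),rcond=None);print(x,res)
for r,z in [(.527,.0456),(.50,.0456),(.465,.0456),(.465,.06),(.455,.05)]:
    f=lambda v:[x[0]*np.sin(v[0])+x[1]*np.sin(v[0]+v[1])+x[2]-r,x[0]*np.cos(v[0])+x[1]*np.cos(v[0]+v[1])+x[3]-z]
    v=fsolve(f,[.6,2.2]);print(r,z,v,np.pi-v.sum())
```

```text
[ 0.65714035  0.43877337 -0.00075537 -0.03553812] [6.62837168e-06]
0.527 0.0456 [0.69141862 2.19973116] 0.25044287064300574
0.5 0.0456 [0.67978008 2.2606691 ] 0.20114347876594962
0.465 0.0456 [0.66785368 2.3393548 ] 0.13438416872157477
0.465 0.06 [0.63781395 2.33323615] 0.17054255396503093
0.455 0.05 [0.65575101 2.36002152] 0.12582012913365315
```

Call:
carry_out(
  motion=[5, 0, -6, 0, 0, 0, 1, 10, 0, -6, 0, 0, 0, 1, 13, 0, -6, 0, 0, 0, 1, 16, 0, -6, 0, 0, 0, 1, 19, 0, -6, 0, 0, 0, 1, 22, 0, -6, 0, 0, 0, 1, 25, 0, -6, 0, 0, 0, 1, 25, 0, -6, 0, 0, 0, 1],
  newtons=40,
)

```text
clock: 14.15
position: [0.4314, -0.28, 0.0502]
tcp_rot: [-0.0, 0.741, 0.672, 0.0]
wrist_force: [0.6, -0.2, -0.1]
gripper_width: -0.0002
```

Run:
```python
from h import *
s=observe(); d=get_image('wrist'); save(d,'w12.png'); print(s['clock'],s['position'],s['tcp_rot'],s['wrist_force'],s['q'].round(3))
```

```text
14.15 [ 0.43139664 -0.27997187  0.05023849] [-1.71695464e-04  7.40998958e-01  6.71506152e-01  5.45692938e-05] [ 0.64630704 -0.21893959 -0.14904237] [ 0.474  0.678 -0.013  2.222  0.033  0.242  1.905]
```

View pics/w12.png

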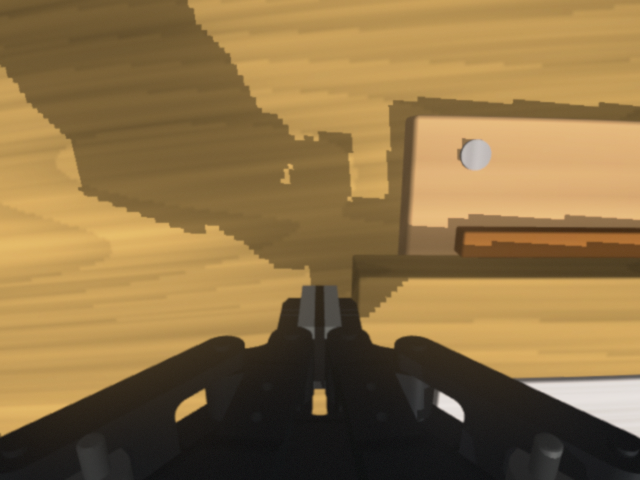

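Call:
carry_out(
  motion=[-20, 0, -8, 0, 0, 0.0, 1, -20, 0, -8, 0, 0, 0.18, 1, -20, 0, -8, 0, 0, 0.36, 1, -20, 0, -8, 0, 0, 0.54, 1, -20, 0, -8, 0, 0, 0.72, 1, -20, 0, -8, 0, 0, 0.9, 1, -20, 0, -8, 0, 0, 1.08, 1, -20, 0, -8, 0, 0, 1.26, 1, -20, 0, -8, 0, 0, 1.44, 1, -20, 0, -8, 0, 0, 1.571, 1, -20, 0, -4, 0, 0, 1.571, 1, -20, 0, -3, 0, 0, 1.571, 1, -20, 0, -3, 0, 0, 1.571, 1],
)

```text
clock: 15.82
position: [0.4293, -0.3002, 0.0531]
tcp_rot: [-0.0, 0.999, -0.049, -0.0]
wrist_force: [0.6, -0.3, 0.2]
gripper_width: 0.0002
```

Run:
```python
from h import *
s=observe(); d=get_image('wrist'); save(d,'w13.png'); print(s['clock'],s['position'],s['tcp_rot'],s['wrist_force'],s['q'].round(3)); T=tcp(s); print(T.round(3))
P=campose(d,s)
for dx in (0,):
  for n,X in [('tip',T@np.array([0,0,.019,1]))]: print(proj(d,X[:3],P))
```

```text
15.825 [ 0.42925083 -0.30023518  0.05309997] [-2.02713196e-04  9.98812846e-01 -4.87118439e-02 -1.18808540e-04] [ 0.58355996 -0.29324091  0.23237294] [ 0.312  0.701  0.282  2.212 -0.64   0.306  1.05 ]
[[ 0.995 -0.097 -0.     0.429]
 [-0.097 -0.995  0.    -0.3  ]
 [-0.    -0.    -1.     0.053]
 [ 0.     0.     0.     1.   ]]
[321.23590314 308.9568745 ]
```

View pics/w13.png

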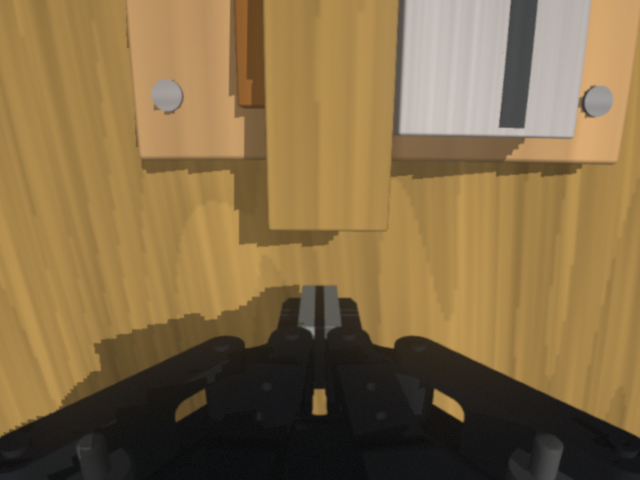

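Run:
```python
from h import *
d=get_image('wrist'); s=observe(); P=campose(d,s); T=tcp(s)
for n,uv,z in [('eL',(269,229),.046),('eR',(388,230),.046),('bL',(264,0),.046),('bR',(397,0),.046)]:
    X=atz(d,uv,z,P); print(n,X.round(4),'tool mm',((np.linalg.inv(T)@np.append(X,1))[:2]*1000).round(1))
X=np.array([.5219,.1716,.056,1]);print('pin tool',np.linalg.inv(T)@X)
```

```text
eL [ 0.4148 -0.2632  0.046 ] tool mm [-18.  -35.5]
eR [ 0.4555 -0.2676  0.046 ] tool mm [ 22.9 -35.1]
bL [ 0.4224 -0.1924  0.046 ] tool mm [ -17.4 -106.8]
bR [ 0.4625 -0.1962  0.046 ] tool mm [  22.8 -106.9]
pin tool [ 0.04585454 -0.47876601 -0.00262173  1.        ]
```

Call:
carry_out(
  motion=[2.5, -10, 0, 0, 0, 0, 1, 2.5, -18, 0, 0, 0, 0, 1, 2.5, -22, 0, 0, 0, 0, 1, 2.5, -25, 0, 0, 0, 0, 1, 2.5, -28, 0, 0, 0, 0, 1, 2.5, -32, 0, 0, 0, 0, 1, 2.5, -37, 0, 0, 0, 0, 1, 2.5, -42, 0, 0, 0, 0, 1, 2.5, -47, 0, 0, 0, 0, 1, 2.5, -52, 0, 0, 0, 0, 1, 2.5, -57, 0, 0, 0, 0, 1, 2.5, -62, 0, 0, 0, 0, 1, 2.5, -67, 0, 0, 0, 0, 1, 2.5, -72, 0, 0, 0, 0, 1, 2.5, -77, 0, 0, 0, 0, 1, 2.5, -82, 0, 0, 0, 0, 1, 2.5, -87, 0, 0, 0, 0, 1, 2.5, -91, 0, 0, 0, 0, 1, 2.5, -94, 0, 0, 0, 0, 1, 2.5, -94, 0, 0, 0, 0, 1],
)

```text
clock: 18.42
position: [0.4411, -0.2065, 0.0533]
tcp_rot: [-0.0, 0.999, -0.049, -0.0]
wrist_force: [0.3, -0.1, -0.8]
gripper_width: 0.0002
```

Run:
```python
from h import *
s=observe(); d=get_image('wrist'); save(d,'w14.png'); print(s['clock'],s['position'],s['tcp_rot'],s['wrist_force'],s['q'].round(3)); T=tcp(s)
d2=get_image('top'); cv2.imwrite('pics/top14.png',cv2.resize(d2['image'][190:335,200:450],None,fx=3.2,fy=3.2,interpolation=cv2.INTER_CUBIC)[:,:,::-1])
```

```text
18.425 [ 0.4411398  -0.206465    0.05326122] [-3.10470281e-04  9.98790518e-01 -4.91668710e-02 -1.51090206e-04] [ 0.27584982 -0.13338711 -0.78589612] [ 0.151  0.681  0.25   2.294 -0.716  0.241  0.95 ]
```

View pics/w14.png

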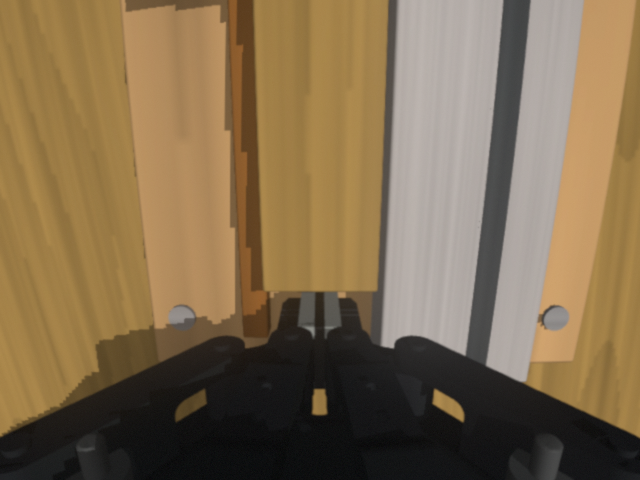

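View pics/top14.png

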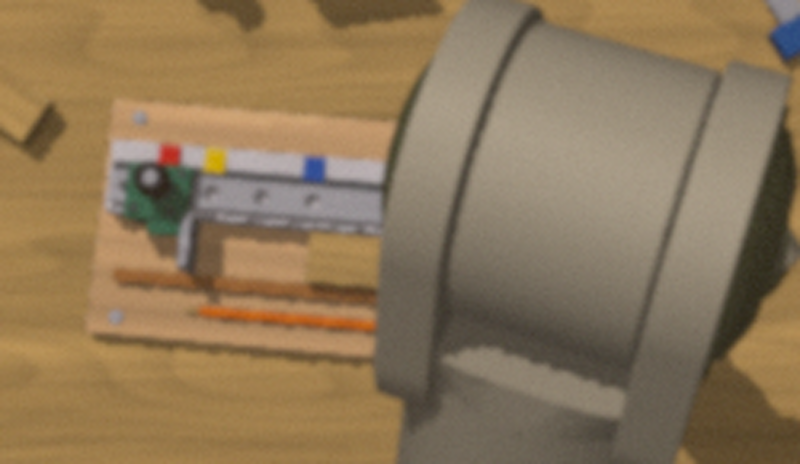

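Call:
carry_out(
  motion=[0, -3, 0, 0, 0, 0, 1, 0, -8, 0, 0, 0, 0, 1, 0, -13, 0, 0, 0, 0, 1, 0, -18, 0, 0, 0, 0, 1, 0, -23, 0, 0, 0, 0, 1, 0, -28, 0, 0, 0, 0, 1, 0, -33, 0, 0, 0, 0, 1, 0, -38, 0, 0, 0, 0, 1, 0, -43, 0, 0, 0, 0, 1, 0, -48, 0, 0, 0, 0, 1, 0, -53, 0, 0, 0, 0, 1, 0, -58, 0, 0, 0, 0, 1, 0, -63, 0, 0, 0, 0, 1, 0, -68, 0, 0, 0, 0, 1, 0, -72, 0, 0, 0, 0, 1, 0, -75, 0, 0, 0, 0, 1, 0, -78, 0, 0, 0, 0, 1, 0, -80, 0, 0, 0, 0, 1, 0, -82, 0, 0, 0, 0, 1, 0, -82, 0, 0, 0, 0, 1],
)

```text
clock: 21.02
position: [0.4493, -0.1252, 0.0533]
tcp_rot: [-0.0, 0.999, -0.049, -0.0]
wrist_force: [0.9, 0.0, 0.3]
gripper_width: -0.0002
```

Run:
```python
from h import *
s=observe(); print(s['clock'],s['position'],s['tcp_rot'],s['wrist_force'],s['q'].round(3)); T=tcp(s)
d2=get_image('top'); cv2.imwrite('pics/top15.png',cv2.resize(d2['image'][190:335,200:450],None,fx=3.2,fy=3.2,interpolation=cv2.INTER_CUBIC)[:,:,::-1])
```

```text
21.025 [ 0.44926359 -0.12517738  0.05329857] [-1.15324142e-04  9.98782676e-01 -4.93269694e-02 -4.41122759e-05] [0.9190717  0.03040817 0.25754795] [-0.008  0.671  0.232  2.34  -0.788  0.203  0.854]
```

View pics/top15.png

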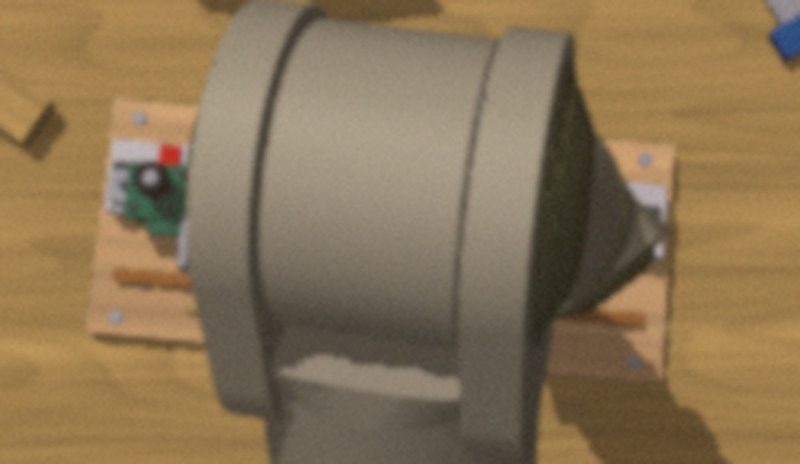

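Call:
carry_out(
  motion=[0, -2, 0, 0, 0, 0, 1, 0, -4, 0, 0, 0, 0, 1, 0, -6, 0, 0, 0, 0, 1, 0, -7, 0, 0, 0, 0, 1, 0, -8, 0, 0, 0, 0, 1, 0, -8, 0, 0, 0, 0, 1],
)

```text
clock: 21.82
position: [0.4501, -0.1173, 0.0533]
tcp_rot: [-0.0, 0.999, -0.049, 0.0]
wrist_force: [0.7, -1.0, -0.0]
gripper_width: -0.0001
```

Run:
```python
from h import *
s=observe(); print(s['clock'],s['position'],s['wrist_force'],s['ft_torque'])
d2=get_image('scene'); save(d2,'sc16.png'); cv2.imwrite('pics/sc16z.png',cv2.resize(d2['image'][185:325,220:380],None,fx=4,fy=4,interpolation=cv2.INTER_CUBIC)[:,:,::-1])
```

```text
21.825 [ 0.45009977 -0.11732596  0.05331092] [ 0.67795642 -0.99775791 -0.0158294 ] [-0.14662466 -0.01030635 -0.00259234]
```

View pics/sc16z.png

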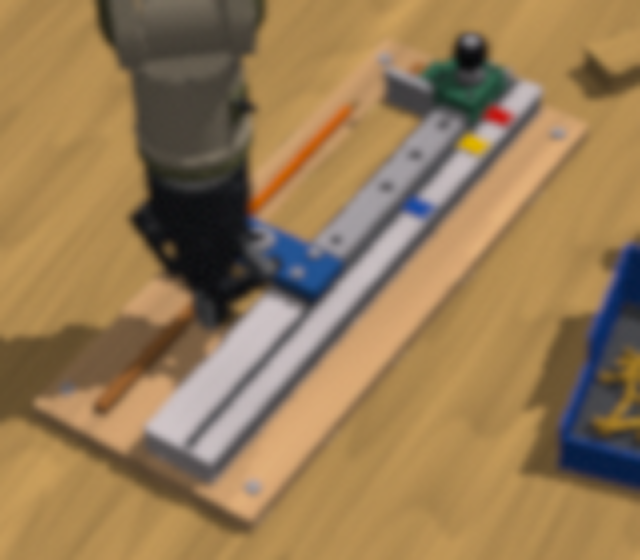

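Call:
carry_out(
  motion=[0, -1, 0, 0, 0, 0, 1, 0, -2, 0, 0, 0, 0, 1, 0, -2.5, 0, 0, 0, 0, 1, 0, -2.5, 0, 0, 0, 0, 1],
)

```text
clock: 22.38
position: [0.4503, -0.1149, 0.0533]
tcp_rot: [-0.0, 0.999, -0.049, 0.0]
wrist_force: [-0.5, -1.7, 0.5]
gripper_width: 0.0002
```

Call:
carry_out(
  motion=[0, -0.7, 0, 0, 0, 0, 1, 0, -1.4, 0, 0, 0, 0, 1, 0, -1.4, 0, 0, 0, 0, 1],
)

```text
clock: 22.75
position: [0.4505, -0.1134, 0.0533]
tcp_rot: [-0.0, 0.999, -0.049, -0.0]
wrist_force: [-0.1, -0.8, 0.9]
gripper_width: -0.0006
```

Call:
carry_out(
  motion=[0, -0.5, 0, 0, 0, 0, 1, 0, -1, 0, 0, 0, 0, 1, 0, -1, 0, 0, 0, 0, 1],
)

```text
clock: 23.12
position: [0.4506, -0.1129, 0.0533]
tcp_rot: [0.0, 0.999, -0.05, 0.0]
wrist_force: [0.0, -3.4, 0.6]
gripper_width: 0.0003
```

Call:
carry_out(
  motion=[0, -0.5, 0, 0, 0, 0, 1, 0, -1, 0, 0, 0, 0, 1, 0, -1, 0, 0, 0, 0, 1],
)

```text
clock: 23.5
position: [0.4507, -0.1125, 0.0533]
tcp_rot: [0.001, 0.999, -0.05, 0.0]
wrist_force: [-1.1, -6.7, -0.7]
gripper_width: -0.0003
```

Call:
carry_out(
  motion=[0, 2, 0, 0, 0, 0, 1, 0, 10, 0, 0, 0, 0, 1, 0, 25, -10, 0, 0, 0, 1, 0, 40, -60, 0, 0, 0, 1, 0, 60, -120, 0, 0, 0, 1, 0, 110, -160, 0, 0, 0, 1, 0, 170, -170, 0, 0, 0, 1, 0, 230, -170, 0, 0, 0, 1, 0, 290, -170, 0, 0, 0, 1, 0, 290, -170, 0, 0, 0, 1, 0, 290, -170, 0, 0, 0, 1],
)

```text
clock: 24.88
position: [0.4209, -0.4002, 0.2235]
tcp_rot: [-0.0, 0.999, -0.05, -0.0]
wrist_force: [-0.1, 1.8, -0.8]
gripper_width: -0.0001
```

Run:
```python
from h import *
s=observe(); print(s['clock'],s['position'],s['wrist_force'])
d=get_image('top'); cv2.imwrite('pics/top17.png',cv2.resize(d['image'][190:335,200:450],None,fx=3.2,fy=3.2,interpolation=cv2.INTER_CUBIC)[:,:,::-1])
d2=get_image('scene'); cv2.imwrite('pics/sc17z.png',cv2.resize(d2['image'][185:325,220:380],None,fx=4,fy=4,interpolation=cv2.INTER_CUBIC)[:,:,::-1])
```

```text
24.875 [ 0.42090343 -0.40024898  0.22349169] [-0.10316916  1.75867845 -0.8095145 ]
```

View pics/top17.png

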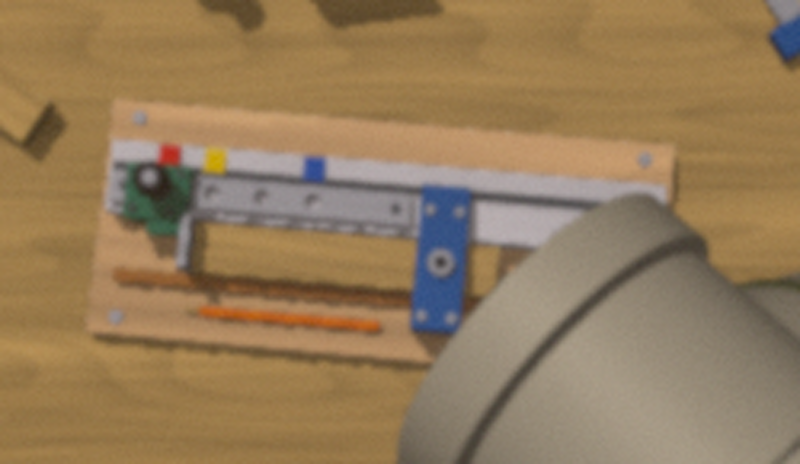

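View pics/sc17z.png

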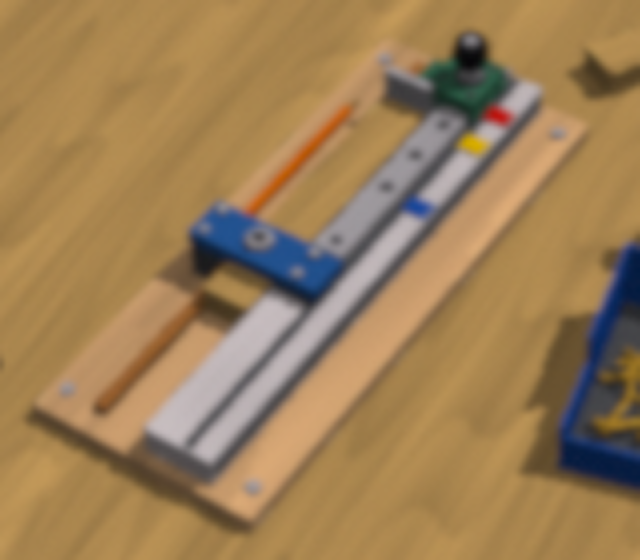

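Call:
carry_out(
  motion=[2, -481, -10, 0, 0, 0, 1, 2, -481, -10, 0, 0, 0, 1, 2, -481, -10, 0, 0, 0, 1, 2, -481, -10, 0, 0, 0, 1, 2, -481, -10, 0, 0, 0, 1, 2, -481, -10, 0, 0, 0, 1, 2, -481, -10, 0, 0, 0, 1, 2, -481, -10, 0, 0, 0, 1, 2, -481, -10, 0, 0, 0, 1, 2, -481, -10, 0, 0, 0, 1, 2, -481, -10, 0, 0, 0, 1],
)

```text
clock: 26.35
position: [0.4711, 0.0773, 0.2335]
tcp_rot: [-0.0, 0.999, -0.05, 0.0]
wrist_force: [0.4, 0.1, -0.6]
gripper_width: -0.0002
```

Run:
```python
from h import *
s=observe(); print(s['clock'],s['position'],s['wrist_force'])
d=get_image('wrist'); save(d,'w18.png')
P=campose(d,s); np.savez('w18.npz',P=P); T=tcp(s)
for z in (.114,.120): print(proj(d,[.5219,.1716,z],P))
```

```text
26.35 [0.47114774 0.07730071 0.23348538] [ 0.38714402  0.09310047 -0.553176  ]
[390.2663491   78.92797867]
[392.13287529  77.47824978]
```

View pics/w18.png

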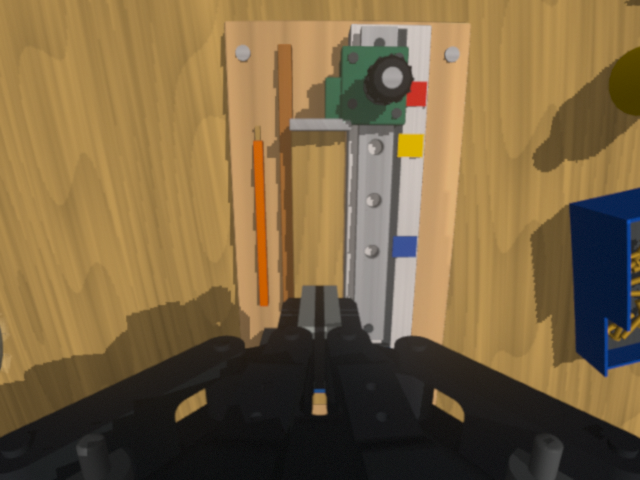

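Run:
```python
import cv2
im=cv2.imread('pics/w18.png')[30:180,250:450]
cv2.imwrite('pics/w18z.png',cv2.resize(im,None,fx=4,fy=4,interpolation=cv2.INTER_CUBIC))
```

```text
(no output)
```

View pics/w18z.png

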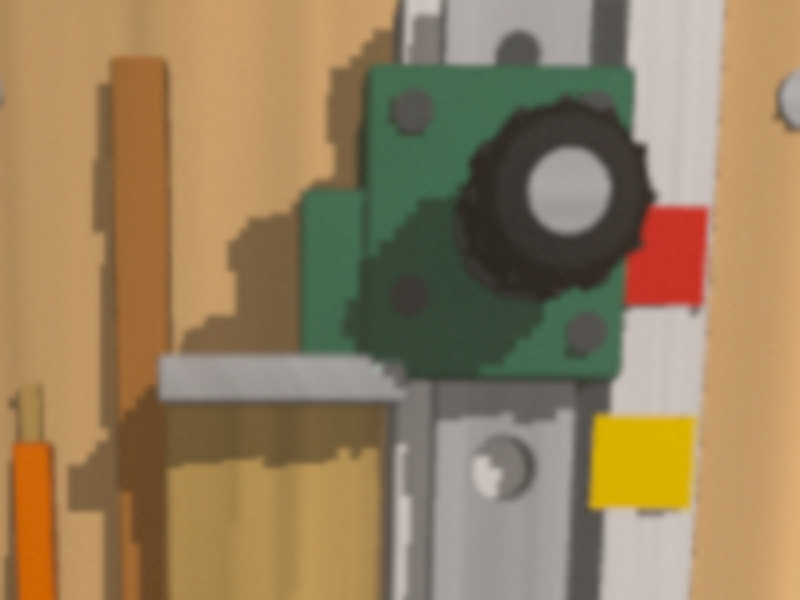

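Run:
```python
from h import *
d=get_image('wrist'); P=np.load('w18.npz')['P']; g=lambda x,y:(250+x/4,30+y/4)
J=np.array([[.995,-.098],[.098,.995]])
c={k:J@atz(d,g(*v),.074,P)[:2] for k,v in dict(TL=(370,66),TR=(633,66),BR=(620,380),L=(367,150)).items()}
print({k:v.round(4) for k,v in c.items()})
y=(c['TR'][1]+c['BR'][1])/2; x=(c['TR'][0]+c['BR'][0])/2-.018; x2=c['TL'][0]+.028
print('size',c['TR'][1]-c['BR'][1],c['TR'][0]-c['TL'][0],'pin',x,x2,y)
pin=J.T@np.array([(x+x2)/2,y]); print(pin)
for z in (.112,.114,.117,.120,.122): print(z,proj(d,[*pin,z],P).round(1))
print('cap',g(569,190))
```

```text
{'TL': array([0.4765, 0.2478]), 'TR': array([0.5209, 0.2481]), 'BR': array([0.521 , 0.1966]), 'L': array([0.4762, 0.2345])}
size 0.051431635737858056 0.04432505516418961 pin 0.5029121185618786 0.5045467357323294 0.22235449605688568
[0.52300152 0.17187724]
0.112 [391.5  78.7]
0.114 [392.1  78.3]
0.117 [393.   77.5]
0.12 [394.   76.8]
0.122 [394.7  76.3]
cap (392.25, 77.5)
```

```bash
python3 -c "
from station import *
print(finish_job()); print(observe()['clock'])"
```

```text
the job is handed in; nothing more can be done
None
the job is handed in; nothing more can be done
```

The jig is set for the red length. I pulled the knob, slid the carriage about 82 mm past the yellow hole to the red one, and let the pin snap home by itself. I then pushed the batten by its free end with shut fingers until it met the stop. I backed the arm clear and handed in shortly after 26 s.

**Checks that agreed**
- **Pin home:** seen from the same viewpoint as before the move, the knob stands in the same place relative to the saddle. A height estimate from the last picture gives about 114 to 117 mm for the knob's top, against 114 mm expected. A pin resting on the strip would give 122 mm.
- **Right hole:** the three other holes are visible and empty, and the carriage covers the one beside the red tag.
- **Batten butted:** in the near-vertical close-up no gap shows between the batten and the stop plate. The push force rose from about 1 N to 6.7 N as it met the stop.
- **Bystanders:** the pencil and offcut look undisturbed in the last pictures; I did not recheck the others one by one.

**What went wrong or disagreed**
- **Over-lift:** on the slide I added the 12 mm lift a second time. That held the plunger at the end of its travel with about 26 N upward until I lowered it, and the knob slipped a little in the grip.
- **Early contact:** my first approach to the free end nudged the batten about 10 mm along before I meant to touch it. It only moved in the wanted direction.
- **Less certain height check:** one earlier look put the knob's top at 117 to 118 mm. I trusted the same-viewpoint comparison over that.

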